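# Unweight the humid chamber's lid and hold it open

### The arm

A 6-joint arm with a two-finger parallel gripper is mounted at the origin on the work surface; the furniture and walls round the work are solid. World frame = base frame: x ahead of the robot, y to its left, z up, the work surface at z = 0. Lengths are in m, angles in rad, forces in N, time in s.
With the tool pointing down it reaches from about 0.35 to 0.85 m from the base axis. Payload 8.1 kg.
Tool frame: the origin (TCP) lies at the very end of the fingers, on their centre line; the grasp point (between the pads) lies 19 mm behind it; z points along the fingers, y is the line along which they close (so a half turn about z gives the same grasp; the last joint's range is limited). The gripper opens to 93 mm and grips with 3 to 60 N. Pads are 15 mm wide; open, the fingers measure 128 mm over their backs; the gripper's body (75 mm by 188 mm) begins 65 mm behind the grasp point.
Start: joints at [-1.366, 0.13, 1.488, -0, 1.523, -0.085], TCP at [0.171, -0.575, 0.219] pointing down, gripper open.
Joint ranges: [-2.96, 2.96], [-0.89, 2.26], [0.02, 2.5], [-1.34, 4.48], [0, 2.73], [-2.66, 2.66]. Speed limits (rad/s): [2.39, 2.39, 2.79, 3.14, 3.14, 3.14].

### API

Orientations are given as a rotation vector (axis times angle).
In Python, from plant import monitor, eyes, ticket gives the robot as it stands.
- The arm moves only by the tool arm_command, never from a script. Its argument "deltas" is a list that holds one entry, the list of rows, each a list of 6 numbers: the shift along the world's x, y, z in cm, then the turn, a rotation vector about the world's x, y, z in degrees. In form: [[[tx, ty, tz, rx, ry, rz], ...]]. A call has 1 to 12 rows; each row shifts and turns the commanded pose from where the row before left it; what a row does not reach is not made up. A row lasts 1/12 s, in which the tool goes at most 41.7 mm and 7.16 degrees, less where a joint would pass 70% of its speed; a pose out of reach is approached as far as the arm can. A call is refused whole if a number of a shift passes 4.17 or a number of a turn 7.16, either way. A call with a gripper value outside its range is refused whole. "gripper" is the opening, from -1 (shut) to 1 (fully open), set as the call begins (left out, the last holds). The fingers move at their own pace and stop on an object; "squeeze" is the grip in N (left out, the last holds). Time passes only in rows, so rows that do not move let the fingers close. It gives the time, the measured TCP pose, the force, the opening and the grip force at its end, in the units of the state.
- monitor.read_state(): the state, without advancing time (a new reading comes with each control period).
- eyes.read_camera(name): name is "scene" or "side" or "wrist"; returns the picture (384x512x3 uint8, blue, green, red); there is no depth.
- eyes.camera_model(name): a dict with "fx", "fy", "cx", "cy" (pixels), "k1" (the pictures are not rectified: a ray, as slopes to the right and down, at radius r is drawn at 1 + k1 r^2 times it, then the intrinsics apply), "rvec" (rotation vector, rad) and "tvec" (3), from world to camera coordinates, as OpenCV has them. Camera axes: x right, y down, z forward; pixel columns grow to the right and rows downward; lengths in m; the calibration is good to about 2 mm. A picture is of the moment at which its call begins: read the wrist's pose just before it. camera_model takes no time and is no camera call; for the wrist camera it gives the pose at the moment of the call.
- ticket.close_job(): hands the job in; it is judged then, once.
The state is a dict: "t": time; "q": joint angles; "dq": joint speeds; "joint_torque": joint torques, N m; "tool_pos": TCP position; "orientation": TCP orientation; "force": force on the tool from outside, world axes, zero at the start; "wrist_torque": the same for the moment, N m; "opening": finger opening in m; "gripper_force": force on a finger pad.
Only numpy, scipy, OpenCV 4.12 (cv2) and the standard library are available. Lean on these libraries where they do the work, as an engineer would, in place of code of your own. Each camera call takes 0.05 s, during which the arm holds its last target. There are 200 camera calls.

### The job

A colleague needs both hands free to reach the dishes in the grey humid chamber: lift the steel hold-down ring up off the post on its lid, set it down gently and flat in the shallow steel tray and let go of it. Then raise the lid, which has a black barrel handle in front, to about 60 degrees from shut and finish there, still holding it in the fingers, because the lid falls shut if released. Leave everything else where it stands.

Things in the scene. Friction and masses are not known exactly. Their poses are not given: they have to be found in the camera images.
- chamber: low grey metal humid chamber, standing on the worktop and not movable: 140 (its x) x 190 (its y) x 70 high, with a flat metal lid hinged along the far (+x) rim. Origin: centre of the underside; x points from the handle side to the hinge side, y along the hinge, z up. Closed, the lid's top face is at z = 76 and covers x -73..73, y -98..98
- lid_angle (a joint): hinge angle of the chamber's lid, rad: 0 shut (flat), 1.047 is 60 degrees, stop at 1.9. The hinge is free and has no spring: left alone the lid falls shut. Lid and handle weigh about 0.34 kg together
- lid_hinge (a point): fixed point on the hinge axis in the middle of the lid's width, at x = 76, y = 0, z = 70 of the chamber; the axis runs along the chamber's y
- lid_grip (a point): centre of the handle, a black cylinder 20 across, 34 long, lying along the chamber's y, its axis 36 in front of the lid's edge on a neck 12 wide, 8 thick. Fingers can close on its flat ends (34 apart) from above; it can turn between them as the lid rises. It moves with the lid, 185 from the hinge axis along the lid, 4 off it square to the lid (shut: x -109, y 0, z 74 of the chamber)
- lid: the lid: metal plate 146 x 196 x 6, with a post on top and a handle in front. Origin: on the hinge axis, middle of the width; x away from the handle, z square to the plate, outwards
- lid_post (a point): foot of the upright post in the middle of the lid's top face: a steel pin 12 across and 47 tall with a foot flange 22 across and 3 high
- ring_weight: steel hold-down ring on a thin rubber foot: outside 56 across, hole 28 across, 36 high, 0.25 to 0.46 kg. At the start it sits on the closed lid with the post standing up through its hole and 11 above it. Origin: centre of its underside, z up
- tray: empty shallow square steel tray on the worktop to the right of the chamber, not movable: 120 x 120 outside, rim 10 high, walls and floor 3 thick. Origin: centre of the underside (its floor is 3 above); x and y along its sides
- dish_lower: bystander: shallow round covered dish, 89 across, 15 high, lower one of a stack of two on the left, centre of underside
- dish_upper: bystander: the same kind of dish, upper one of the stack, centre of underside
- tube_a: bystander: standing screw-capped tube, 34 across, 114 tall, left of the chamber, centre of underside
- near_dish: bystander: shallow round covered dish, 89 across, 15 high, lying in front of the chamber between it and the tray, centre of underside
- pen: bystander: marker pen lying on the surface, 138 long, 13 thick, centre of underside
- bottle: bystander: square bottle standing at the back, 50 x 62 x 149 tall, centre of underside
- inside_a: bystander: shallow round dish, 89 across, 15 high, lying in the chamber on the right, hidden under the lid, centre of underside
- inside_b: bystander: the same, on the left in the chamber
- jar: bystander: screw-top jar standing at the back, 75 across, 109 tall, centre of underside
Things that resemble listed ones, but are neither listed nor needed, are in the scene too. What is shaped like the ring_weight but red is not meant.

How it is judged:
By the outcome, as a careful person would: the job done as asked, in the order asked, and still so for the second after the job is handed in, while the arm keeps its last pose, push and grip.
It also fails if it takes over 58 s, if anything falls off the work surface, if the arm or the gripper's body presses on something with over 40 N, if the wrist force passes 120 N, or if a joint passes its speed limit or range.

## Working session

There is one attempt and no reset: what is moved stays moved. The work goes in short steps, Python scripts to look and compute and a tool call to move; the robot and the scene stay as the last step left them, time stands still between calls to the robot, and variables do not carry over. Pictures are saved under pics/ and viewed, at most 10 in all, crops included, and the job is handed in when it is done.

Besides the shell and the picture viewer there is one more tool, called after "Request:" as name(argument=value, ...) on one line, values as JSON. arm_command: Moves the arm, as the interface text tells. Its arguments: {"type":"object","properties":{"deltas":{"type":"array"},"gripper":{"type":"number"},"squeeze":{"type":"number"}},"required":["deltas"]}

```bash
mkdir -p pics; ls; cat > h.py <<'E'
import numpy as np, cv2
from plant import monitor, eyes, ticket
def cam(n):
    m=eyes.camera_model(n); R=cv2.Rodrigues(np.array(m['rvec'],float))[0]; return m,R,np.array(m['tvec'],float)
def ray(c,u,v):
    m,R,t=c; x=(u-m['cx'])/m['fx']; y=(v-m['cy'])/m['fy']; a,b=x,y
    for _ in range(20):
        s=1+m['k1']*(a*a+b*b); a,b=x/s,y/s
    d=R.T@np.array([a,b,1.]); return -R.T@t,d/np.linalg.norm(d)
def onz(c,u,v,z):
    o,d=ray(c,u,v); return o+d*(z-o[2])/d[2]
def proj(c,p):
    m,R,t=c; q=R@np.asarray(p,float)+t; a,b=q[:2]/q[2]; s=1+m['k1']*(a*a+b*b)
    return np.array([m['fx']*a*s+m['cx'],m['fy']*b*s+m['cy']])
def two(c1,p1,c2,p2):
    o1,d1=ray(c1,*p1);o2,d2=ray(c2,*p2)
    s=np.linalg.lstsq(np.c_[d1,-d2],o2-o1,rcond=None)[0]
    a,b=o1+d1*s[0],o2+d2*s[1]; return (a+b)/2,np.linalg.norm(a-b)
E
python3 - <<'E'
from h import *
for n in("scene","side"):
    cv2.imwrite(f"pics/{n}0.png",eyes.read_camera(n)); c=cam(n); print(n,-c[1].T@c[2],c[1][2],c[0]['fx'])
s=monitor.read_state();print(s)
E
```

```text
pics
scene [ 0.2077286  -0.53777233  0.74543496] [ 0.39127443  0.63255332 -0.6684165 ] 350.998562874398
side [-0.24157817  0.56682981  0.57375252] [ 0.76227067 -0.44418938 -0.47078575] 414.4721813222582
{'t': 0.1, 'q': array([-1.36640447e+00,  1.31123621e-01,  1.48917698e+00, -2.15424797e-05,
        1.52299522e+00, -8.54308693e-02]), 'dq': array([ 0.00126212, -0.00175351, -0.00302536,  0.00017046, -0.00092083,
       -0.0007081 ]), 'joint_torque': array([ 1.03185997e-03, -5.61338675e+01, -4.93097734e+01,  7.71127339e-02,
        2.91865534e-02, -1.92278321e-05]), 'tool_pos': array([ 0.1713593 , -0.57446677,  0.21766604]), 'orientation': array([-3.10698339e+00, -4.53417123e-01,  1.92671407e-04]), 'force': array([ 0.45826366,  0.12634946, -0.40901123]), 'wrist_torque': array([ 0.01937707, -0.02317403, -0.01180167]), 'gripper_force': 0.0, 'opening': 0.09310051697088205}
```

View pics/scene0.png

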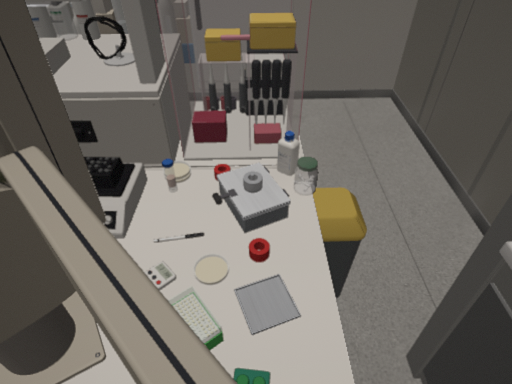

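View pics/side0.png

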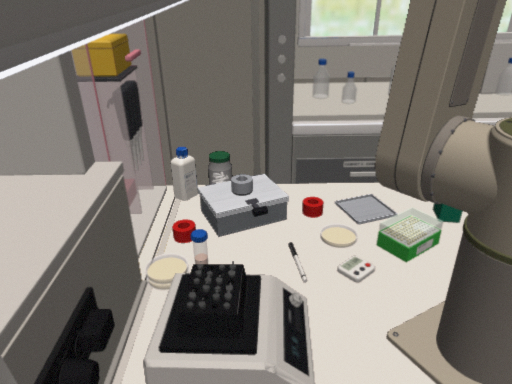

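The scene view shows the grey ring on the lid at (253,182), red rings at (222,172) and (259,249), and the tray at (266,303). The side view shows the ring at (242,185), the handle at (258,208) and a red ring at (313,207). The grey one on the lid's post fits the description. Next I'll check it in an enlarged crop.

```bash
python3 - <<'E'
from h import *
a=cv2.imread("pics/scene0.png")[155:235,200:300]; b=cv2.imread("pics/side0.png")[165:235,190:300]
a=cv2.resize(a,None,fx=4.0,fy=4.0,interpolation=cv2.INTER_CUBIC); b=cv2.resize(b,None,fx=3.6,fy=3.6,interpolation=cv2.INTER_CUBIC)
o=np.zeros((600,400,3),np.uint8); o[:320,:400]=a; o[330:582,:396]=b
cv2.imwrite("pics/crop.png",o)
E
```

```text
(no output)
```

View pics/crop.png

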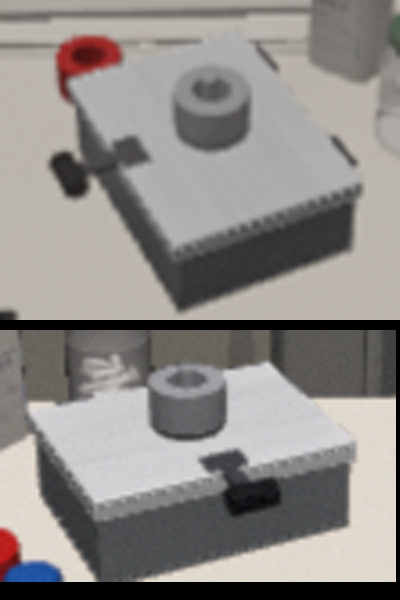

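The crop shows the grey steel ring with the post through it, in scene pixels about (253,178) and in side pixels about (242,180). The handle is at scene (217,198) and side (260,211). The red rings stand elsewhere. Now I'll measure positions.

```bash
python3 - <<'E'
from h import *
S,D=cam("scene"),cam("side")
f=lambda x,y:((x+.5)/4-.5+200,(y+.5)/4-.5+155)
g=lambda x,y:((x+.5)/3.6-.5+190,(y-330+.5)/3.6-.5+165)
P=dict(NL=((69,78),(30,405)),)
# scene corners / side corners on z=.076 plane (chamber frame z)
for n,p in dict(nl=(69,78),fl=(235,36),fr=(361,188),nr=(175,252)).items(): print("scene",n,onz(S,*f(*p),.076))
for n,p in dict(a=(30,405),b=(265,365),c=(354,443),d=(98,504)).items(): print("side",n,onz(D,*g(*p),.076))
print("handle",two(S,f(70,174),D,g(252,497)), onz(S,*f(70,174),.074),onz(D,*g(252,497),.074))
print("ringtop",two(S,f(212,92),D,g(187,383)), onz(S,*f(212,92),.112),onz(D,*g(187,383),.112))
# tray
im=cv2.imread("pics/scene0.png")[265:340,220:315]; print(im[38,46])
hsv=cv2.cvtColor(im,cv2.COLOR_BGR2HSV); m=((hsv[...,2]<185)).astype(np.uint8)
m=cv2.morphologyEx(m,cv2.MORPH_OPEN,np.ones((3,3))); m=cv2.morphologyEx(m,cv2.MORPH_CLOSE,np.ones((9,9)))
c=max(cv2.findContours(m,0,2)[0],key=cv2.contourArea); print(cv2.contourArea(c))
box=cv2.approxPolyDP(c,6,True)[:,0]+[220,265]
for p in box: print("tray",p,onz(S,*p,.010))
E
```

```text
scene nl [0.54160524 0.22816202 0.076     ]
scene fl [0.67594957 0.20595525 0.076     ]
scene fr [0.65798461 0.01312651 0.076     ]
scene nr [0.51775356 0.02824417 0.076     ]
side a [0.6876828  0.21121657 0.076     ]
side b [0.65510942 0.02855767 0.076     ]
side c [0.51375141 0.04119965 0.076     ]
side d [0.5320831  0.23005711 0.076     ]
handle (array([0.4946585 , 0.13605633, 0.07168363]), np.float64(0.0014264037753553462)) [0.49434037 0.13446637 0.074     ] [0.49011388 0.13817877 0.074     ]
ringtop (array([0.60487232, 0.12403224, 0.10673521]), np.float64(0.00143340730830238)) [0.60233897 0.11936443 0.112     ] [0.59397856 0.12926533 0.112     ]
[144 144 144]
2597.5
tray [279 273] [ 0.52735389 -0.12806837  0.01      ]
tray [233 289] [ 0.40781589 -0.10738965  0.01      ]
tray [251 339] [ 0.38123063 -0.23460507  0.01      ]
tray [301 316] [ 0.50396738 -0.24889742  0.01      ]
```

Request:
arm_command(deltas=[[[1.7,2.9,0.4,0,0,-1],[1.7,2.9,0.4,0,0,-1],[1.7,2.9,0.4,0,0,-1],[1.7,2.9,0.4,0,0,-1],[1.7,2.9,0.4,0,0,-1],[1.7,2.9,0.4,0,0,-1],[1.7,2.9,0.4,0,0,-1],[1.7,2.9,0.4,0,0,-1],[1.7,2.9,0.4,0,0,-1],[1.7,2.9,0.4,0,0,-1],[1.7,2.9,0.4,0,0,-1],[1.7,2.9,0.4,0,0,-1]]], gripper=1)

```text
t: 1.1
tool_pos: [0.3758, -0.2253, 0.2665]
orientation: [-3.139, -0.124, 0.0]
force: [0.1, 0.4, 0.1]
opening: 0.0931
gripper_force: 0.0
```

Request:
arm_command(deltas=[[[1.7,2.9,0.4,0,0,-1],[1.7,2.9,0.4,0,0,-1],[1.7,2.9,0.4,0,0,-1],[1.7,2.9,0.4,0,0,-1],[1.7,2.9,0.4,0,0,-1],[1.7,2.9,0.4,0,0,-1],[1.7,2.9,0.4,0,0,-1],[1.7,2.9,0.4,0,0,-1],[1.7,2.9,0.4,0,0,-1],[1.7,2.9,0.4,0,0,-1],[1.7,2.9,0.4,0,0,-1],[1.7,2.9,0.4,0,0,-1]]])

```text
t: 2.1
tool_pos: [0.5798, 0.1227, 0.3142]
orientation: [3.135, -0.204, -0.001]
force: [0.8, -0.8, 0.9]
opening: 0.0931
gripper_force: 0.0
```

Request:
arm_command(deltas=[[[0,0,0,0,0,0],[0,0,0,0,0,0],[0,0,0,0,0,0]]])

```text
t: 2.35
tool_pos: [0.5791, 0.1208, 0.3139]
orientation: [3.134, -0.201, -0.002]
force: [0.6, 0.4, 0.3]
opening: 0.093
gripper_force: 0.0
```

```bash
python3 - <<'E'
from h import *
s=monitor.read_state(); c=cam("wrist"); im=eyes.read_camera("wrist"); cv2.imwrite("pics/w1.png",im)
print(s['t'],s['tool_pos'],s['orientation'],s['q'],-c[1].T@c[2],c[1][2])
np.savez("w1.npz",R=c[1],t=c[2])
for p in [(.6,.123,.112),(.492,.136,.074)]: print(proj(c,p))
E
```

```text
2.35 [0.57910218 0.12076761 0.31392155] [ 3.13445933e+00 -2.01482631e-01 -2.07740390e-03] [ 1.19200480e-01  8.98035639e-02  1.35996231e+00 -4.14413782e-04
  1.69324841e+00  1.81832959e+00] [0.66132775 0.1095313  0.47968512] [-0.29612319  0.03742443 -0.9544163 ]
[254.24872055 158.01833799]
[255.50047841 222.13871917]
```

View pics/w1.png

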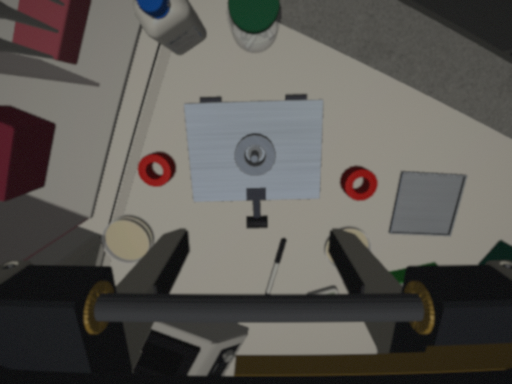

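The wrist view shows the lid with corners around (185,103), (323,99), (320,199), (192,202). The ring is at (255,154), the handle at (257,222) and the tray at about (428,203). Next: measurements from this view.

```bash
python3 - <<'E'
from h import *
im=cv2.imread("pics/w1.png"); m0=eyes.camera_model("wrist"); d=np.load("w1.npz"); c=(m0,d['R'],d['t'])
for n,p in dict(fl=(184.5,103),fr=(323.5,99),nr=(320.5,199),nl=(192,202.5)).items(): print(n,onz(c,*p,.076))
hsv=cv2.cvtColor(im,cv2.COLOR_BGR2HSV); g=cv2.cvtColor(im,cv2.COLOR_BGR2GRAY)
def blob(mask,x0,x1,y0,y1):
    m=np.zeros_like(mask); m[y0:y1,x0:x1]=mask[y0:y1,x0:x1]
    k=max(cv2.findContours(m,0,2)[0],key=cv2.contourArea); return k
h=blob((g<60).astype(np.uint8),240,275,214,234); r=cv2.minAreaRect(h); print("handle",r,onz(c,*r[0],.08))
k=blob((g<125).astype(np.uint8),225,285,125,182); (x,y),rr=cv2.minEnclosingCircle(k); print("ring",x,y,rr,onz(c,x,y,.112))
print(g[154,230:282]); print(g[203,380:475:6])
t=blob(((g<150)).astype(np.uint8),375,480,160,245); r=cv2.minAreaRect(t);print("tray",r,onz(c,*r[0],.007))
for p in cv2.boxPoints(r): print(p,onz(c,*p,.01))
for p in cv2.approxPolyDP(t,5,True)[:,0]: print(p,onz(c,*p,.01))
E
```

```text
fl [0.68327402 0.21055571 0.076     ]
fr [0.66368187 0.01795654 0.076     ]
nr [0.51808372 0.03152577 0.076     ]
nl [0.5378942  0.22896859 0.076     ]
handle ((256.5, 220.0), (12.0, 19.0), 90.0) [0.49787939 0.13358846 0.08      ]
ring 254.57565307617188 153.61184692382812 22.060171127319336 [0.60580306 0.12178437 0.112     ]
[138 137 136 131 117 108 107 106 107 106 106 106 105  98  85  92 114 120
 110  99  84  65  57  58  59  57  52  50  65  87  99 109 123 127 113  98
 101 106 108 108 109 110 110 108 107 113 128 137 138 138 138 138]
[140 139 136 102 105 105 105 105 103 104 103 103 101  82 136 135]
tray ((427.0, 202.0), (84.0, 104.0), 90.0) [ 0.46243944 -0.17674142  0.007     ]
[375. 160.] [ 0.55331275 -0.07950105  0.01      ]
[479. 160.] [ 0.5305597  -0.26498443  0.01      ]
[479. 244.] [ 0.36251481 -0.2841099   0.01      ]
[375. 244.] [ 0.3911221  -0.07925286  0.01      ]
[375 160] [ 0.55331274 -0.07950103  0.01      ]
[375 244] [ 0.39112209 -0.07925284  0.01      ]
[479 244] [ 0.36251479 -0.28410989  0.01      ]
[479 160] [ 0.5305597  -0.26498443  0.01      ]
```

Request:
arm_command(deltas=[[[0.4,0.02,-2,0,0,0.2],[0.4,0.02,-2,0,0,0.2],[0.4,0.02,-2,0,0,0.2],[0.4,0.02,-2,0,0,0.2],[0.4,0.02,-2,0,0,0.2],[0.4,0.02,-2,0,0,0.2],[0,0,-2,0,0,0],[0,0,-2,0,0,0],[0,0,-1.5,0,0,0],[0,0,0,0,0,0],[0,0,0,0,0,0]]])

```text
t: 3.32
tool_pos: [0.6025, 0.121, 0.1391]
orientation: [3.136, -0.172, -0.003]
force: [0.4, -0.3, 0.8]
opening: 0.0926
gripper_force: 0.0
```

```bash
python3 - <<'E'
from h import *
im=cv2.imread("pics/w1.png"); m0=eyes.camera_model("wrist"); d=np.load("w1.npz"); c=(m0,d['R'],d['t'])
g=cv2.cvtColor(im,cv2.COLOR_BGR2GRAY)
m=np.zeros_like(g); m[162:245,378:478]=(g[162:245,378:478]<120)
k=max(cv2.findContours(m,0,2)[0],key=cv2.contourArea); a=cv2.approxPolyDP(k,6,True)[:,0]
q=np.array([onz(c,*p,.01) for p in a]); print(a.tolist(),q,q.mean(0))
s=monitor.read_state();print(s['tool_pos'],s['orientation'],s['force'])
cv2.imwrite("pics/w2.png",eyes.read_camera("wrist"))
E
```

```text
[[402, 170], [388, 232], [450, 235], [466, 175]] [[ 0.52959818 -0.12706171  0.01      ]
 [ 0.41302555 -0.1037761   0.01      ]
 [ 0.39031021 -0.22385899  0.01      ]
 [ 0.50594494 -0.2436398   0.01      ]] [ 0.45971972 -0.17458415  0.01      ]
[0.60248616 0.12096263 0.13914499] [ 3.13640213e+00 -1.71952072e-01 -2.97203649e-03] [ 0.39643391 -0.28012886  0.76179523]
```

View pics/w2.png

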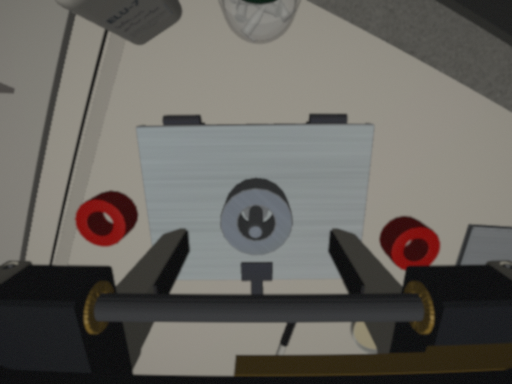

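The wrist view shows the ring's top face at about (256,221), spanning x 221–292, well centred between the fingers. I'll check its world position.

```bash
python3 - <<'E'
from h import *
c=cam("wrist")
print(onz(c,256.5,221.5,.112),onz(c,221,221,.112),onz(c,292,221,.112), proj(c,(.603,.122,.112)))
# lid edges
for p in [(137,126),(373,124)]: print(onz(c,*p,.076))
E
```

```text
[0.60509006 0.12198466 0.112     ] [0.60842661 0.14875785 0.112     ] [0.60254181 0.09512916 0.112     ] [256.785537   224.02720597]
[0.68440588 0.21176403 0.076     ]
[0.66489536 0.01990684 0.076     ]
```

Request:
arm_command(deltas=[[[0.2,0.1,-1.2,0,0,0],[0,0,-1.2,0,0,0],[0,0,-1.0,0,0,0],[0,0,-0.8,0,0,0],[0,0,-0.6,0,0,0],[0,0,-0.4,0,0,0],[0,0,0,0,0,0],[0,0,0,0,0,0]]])

```text
t: 4.03
tool_pos: [0.6054, 0.1232, 0.0874]
orientation: [3.137, -0.17, -0.001]
force: [-0.1, 0.1, 0.3]
opening: 0.0932
gripper_force: 0.0
```

Request:
arm_command(deltas=[[[0,0,0,0,0,0],[0,0,0,0,0,0],[0,0,0,0,0,0],[0,0,0,0,0,0],[0,0,0,0,0,0],[0,0,0,0,0,0],[0,0,0,0,0,0],[0,0,0,0,0,0]]], gripper=-1, squeeze=30)

```text
t: 4.7
tool_pos: [0.6055, 0.1231, 0.0878]
orientation: [3.137, -0.17, 0.0]
force: [0.0, -1.0, 1.2]
opening: 0.0555
gripper_force: 30.0
```

Request:
arm_command(deltas=[[[0,0,0.3,0,0,0],[0,0,0.6,0,0,0],[0,0,0.8,0,0,0],[0,0,1,0,0,0],[0,0,1,0,0,0],[0,0,1.2,0,0,0],[0,0,1.2,0,0,0],[0,0,1.2,0,0,0],[0,0,0.9,0,0,0],[0,0,0.5,0,0,0],[0,0,0,0,0,0]]])

```text
t: 5.62
tool_pos: [0.6065, 0.1233, 0.1768]
orientation: [-3.136, 0.17, -0.004]
force: [-0.2, -0.6, -3.2]
opening: 0.0558
gripper_force: 30.0
```

```bash
python3 - <<'E'
from h import *
cv2.imwrite("pics/s3.png",cv2.resize(eyes.read_camera("side")[130:260,150:350],None,fx=3,fy=3))
s=monitor.read_state();print(s['tool_pos'],s['force'],s['opening'])
E
```

```text
[0.60592313 0.12325507 0.17547307] [ 1.08053619  0.71134864 -3.84816906] 0.055531964301475424
```

View pics/s3.png

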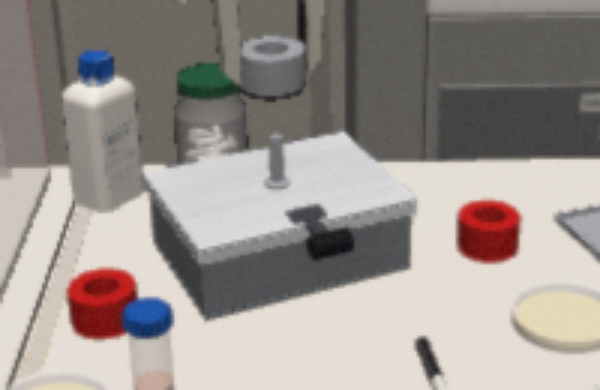

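The ring is held level, clear of the post: its top is at (273,50) and the post top at (277,135) in the crop. Now I'll carry it to above the tray.

Request:
arm_command(deltas=[[[-0.4,-0.8,0,0,0,-0.4],[-0.8,-1.7,0,0,0,-0.4],[-1.3,-2.8,0,0,0,-0.4],[-1.6,-3.2,0,0,0,-0.4],[-1.6,-3.2,0,0,0,-0.4],[-1.6,-3.2,0,0,0,-0.4],[-1.6,-3.2,0,0,0,-0.4],[-1.6,-3.2,0,0,0,-0.4],[-1.6,-3.2,0,0,0,-0.4],[-1.3,-2.8,0,0,0,-0.4],[-0.8,-1.7,0,0,0,-0.4],[-0.4,-0.8,0,0,0,-0.4]]])

```text
t: 6.67
tool_pos: [0.4572, -0.1771, 0.1736]
orientation: [3.126, -0.306, -0.003]
force: [0.8, -0.3, -3.9]
opening: 0.0557
gripper_force: 30.0
```

Request:
arm_command(deltas=[[[0,0,-1,0,0,0],[0,0,-2,0,0,0],[0,0,-2,0,0,0],[0,0,-2,0,0,0],[0,0,-2,0,0,0],[0,0,-2,0,0,0],[0,0,-1.5,0,0,0],[0,0,-0.8,0,0,0],[0,0,0,0,0,0],[0,0,0,0,0,0]]])

```text
t: 7.5
tool_pos: [0.4592, -0.1739, 0.0411]
orientation: [-3.127, 0.3, 0.002]
force: [0.8, -0.4, -2.9]
opening: 0.0555
gripper_force: 30.0
```

```bash
python3 - <<'E'
from h import *
cv2.imwrite("pics/s4.png",cv2.resize(eyes.read_camera("scene")[220:350,180:340],None,fx=4,fy=4))
s=monitor.read_state();print(s['tool_pos'],s['orientation'],s['force'],s['opening'])
E
```

```text
[ 0.46000495 -0.17447723  0.04212249] [ 3.12717168e+00 -3.00039352e-01  8.83368123e-04] [ 0.82349206 -0.13036566 -2.9771651 ] 0.055435700105451687
```

View pics/s4.png

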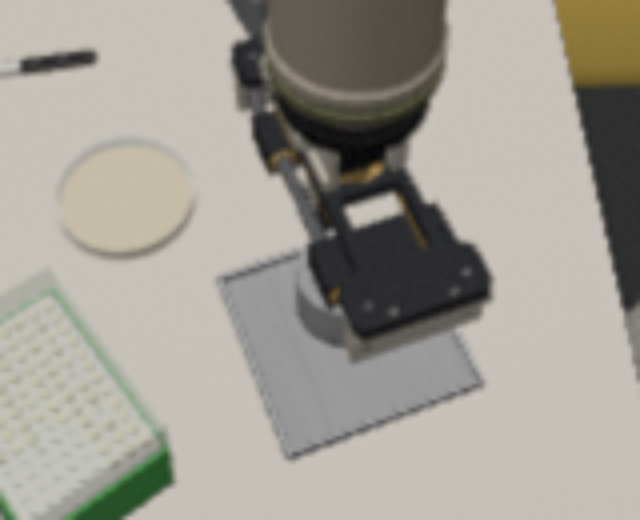

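The ring hangs above the tray, about centred, so I'll lower it gently.

Request:
arm_command(deltas=[[[0,0,-0.6,0,0,0],[0,0,-0.6,0,0,0],[0,0,-0.4,0,0,0],[0,0,-0.3,0,0,0],[0,0,-0.2,0,0,0],[0,0,-0.2,0,0,0],[0,0,-0.1,0,0,0],[0,0,0,0,0,0],[0,0,0,0,0,0]]])

```text
t: 8.3
tool_pos: [0.4595, -0.1748, 0.0177]
orientation: [-3.127, 0.301, -0.0]
force: [0.1, -0.0, -2.4]
opening: 0.0557
gripper_force: 30.0
```

Request:
arm_command(deltas=[[[0,0,-0.1,0,0,0],[0,0,-0.1,0,0,0],[0,0,-0.05,0,0,0],[0,0,0,0,0,0],[0,0,0,0,0,0]]])

```text
t: 8.72
tool_pos: [0.4594, -0.1747, 0.0151]
orientation: [-3.127, 0.301, 0.0]
force: [0.4, 0.2, -3.2]
opening: 0.0554
gripper_force: 30.0
```

Request:
arm_command(deltas=[[[0,0,-0.05,0,0,0],[0,0,-0.05,0,0,0],[0,0,0,0,0,0],[0,0,0,0,0,0]]])

```text
t: 9.05
tool_pos: [0.4596, -0.1748, 0.0147]
orientation: [3.127, -0.301, 0.0]
force: [-4.0, 2.5, 6.0]
opening: 0.0556
gripper_force: 30.0
```

Contact: the vertical force went from −3 to +6 N. Releasing partway.

Request:
arm_command(deltas=[[[0,0,0,0,0,0],[0,0,0,0,0,0],[0,0,0,0,0,0],[0,0,0,0,0,0],[0,0,0,0,0,0]]], gripper=0.55)

```text
t: 9.47
tool_pos: [0.4596, -0.1749, 0.0141]
orientation: [3.127, -0.301, 0.0]
force: [-0.7, -0.4, -0.5]
opening: 0.0719
gripper_force: 0.0
```

Request:
arm_command(deltas=[[[0,0,0.5,0,0,0],[0,0,1,0,0,0],[0,0,1.5,0,0,0],[0,0,2,0,0,0],[0,0,3,0,0,0],[0,0,3,0,0,0],[0,0,3,0,0,0],[0,0,2,0,0,0]]])

```text
t: 10.13
tool_pos: [0.4606, -0.1753, 0.1787]
orientation: [3.126, -0.301, 0.006]
force: [0.1, -0.7, 1.0]
opening: 0.0717
gripper_force: 0.0
```

Request:
arm_command(deltas=[[[0.1,0.8,0,0,0,0.4],[0.2,1.8,0,0,0,0.4],[0.3,2.9,0,0,0,0.4],[0.3,3.3,0,0,0,0.4],[0.3,3.3,0,0,0,0.4],[0.3,3.3,0,0,0,0.4],[0.3,3.3,0,0,0,0.4],[0.3,3.3,0,0,0,0.4],[0.3,3.3,0,0,0,0.4],[0.3,2.9,0,0,0,0.4],[0.2,1.8,0,0,0,0.4],[0.1,0.9,0,0,0,0.4]]])

```text
t: 11.13
tool_pos: [0.489, 0.1368, 0.1741]
orientation: [-3.137, 0.165, 0.0]
force: [0.8, -0.1, 0.5]
opening: 0.0721
gripper_force: 0.0
```

Request:
arm_command(deltas=[[[0,0,-1,0,0,0],[0,0,-1,0,0,0],[0,0,0,0,0,0],[0,0,0,0,0,0]]])

```text
t: 11.47
tool_pos: [0.4884, 0.1328, 0.1525]
orientation: [3.136, -0.172, -0.004]
force: [0.7, 0.0, 0.1]
opening: 0.0721
gripper_force: 0.0
```

```bash
python3 - <<'E'
from h import *
c=cam("wrist"); w=eyes.read_camera("wrist"); s=eyes.read_camera("scene"); cs=cam("scene")
o=np.zeros((600,800,3),np.uint8); o[:384,:512]=w; o[:,520:]=0
k=cv2.resize(s[255:350,210:320],None,fx=2.4,fy=2.4); o[:k.shape[0],520:520+k.shape[1]]=k
cv2.imwrite("pics/w5.png",o)
st=monitor.read_state();print(st['tool_pos'],st['orientation'],proj(c,(.4925,.134,.074)),proj(cs,(.46,-.175,.039)))
E
```

```text
[0.48938737 0.13310987 0.15390976] [ 3.13655639e+00 -1.72372183e-01 -8.59368964e-04] [255.94091273 197.98957064] [266.87790123 293.31578174]
```

View pics/w5.png

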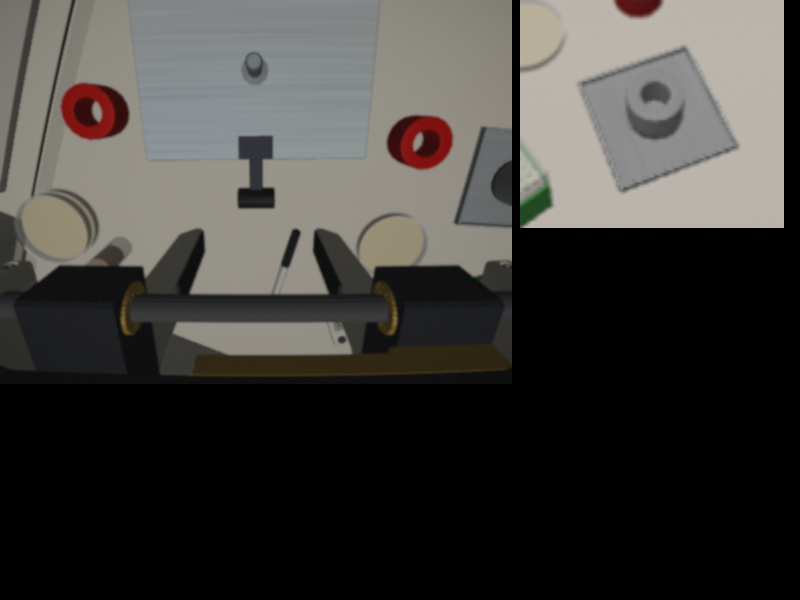

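The ring lies flat and centred in the tray. The handle is at (256,198), exactly where predicted (255.9,198.0). Next: descend and grip its ends.

Request:
arm_command(deltas=[[[0.3,0.1,-1,0,0,0],[0,0,-1.5,0,0,0],[0,0,-1.5,0,0,0],[0,0,-1.5,0,0,0],[0,0,-1.5,0,0,0],[0,0,-1.2,0,0,0],[0,0,-1,0,0,0],[0,0,-0.7,0,0,0],[0,0,0,0,0,0],[0,0,0,0,0,0]]])

```text
t: 12.4
tool_pos: [0.4925, 0.1352, 0.0551]
orientation: [3.137, -0.17, -0.001]
force: [-0.1, 0.4, 0.5]
opening: 0.0719
gripper_force: 0.0
```

Request:
arm_command(deltas=[[[0,0,0,0,0,0],[0,0,0,0,0,0],[0,0,0,0,0,0],[0,0,0,0,0,0],[0,0,0,0,0,0],[0,0,0,0,0,0],[0,0,0,0,0,0]]], gripper=-1, squeeze=30)

```text
t: 12.98
tool_pos: [0.4925, 0.1348, 0.0553]
orientation: [3.136, -0.169, 0.0]
force: [-0.9, -3.1, 0.8]
opening: 0.0336
gripper_force: 30.0
```

Request:
arm_command(deltas=[[[0.03,0,0.81,0,0,0],[0.07,-0.01,0.8,0,0,0],[0.1,-0.01,0.8,0,0,0],[0.14,-0.01,0.8,0,0,0],[0.17,-0.02,0.79,0,0,0],[0.21,-0.02,0.78,0,0,0],[0.24,-0.03,0.77,0,0,0],[0.27,-0.03,0.76,0,0,0],[0,0,0,0,0,0]]])

```text
t: 13.73
tool_pos: [0.5054, 0.1335, 0.1201]
orientation: [3.137, -0.17, 0.001]
force: [-1.5, -4.6, -2.4]
opening: 0.0338
gripper_force: 30.0
```

Request:
arm_command(deltas=[[[0.31,-0.03,0.75,0,0,0],[0.34,-0.04,0.73,0,0,0],[0.37,-0.04,0.72,0,0,0],[0.4,-0.04,0.7,0,0,0],[0.43,-0.05,0.68,0,0,0],[0.46,-0.05,0.66,0,0,0],[0.49,-0.05,0.64,0,0,0],[0.52,-0.05,0.62,0,0,0],[0,0,0,0,0,0]]])

```text
t: 14.48
tool_pos: [0.5393, 0.1301, 0.1751]
orientation: [3.137, -0.17, 0.002]
force: [-1.2, -5.3, -1.7]
opening: 0.0342
gripper_force: 30.0
```

Request:
arm_command(deltas=[[[0.54,-0.06,0.6,0,0,0],[0.57,-0.06,0.57,0,0,0],[0.59,-0.06,0.55,0,0,0],[0.61,-0.06,0.52,0,0,0],[0.64,-0.07,0.49,0,0,0],[0.66,-0.07,0.46,0,0,0],[0.68,-0.07,0.43,0,0,0],[0.69,-0.07,0.4,0,0,0],[0,0,0,0,0,0],[0,0,0,0,0,0],[0,0,0,0,0,0]]])

```text
t: 15.4
tool_pos: [0.5882, 0.1251, 0.214]
orientation: [3.137, -0.17, 0.001]
force: [-1.1, -4.7, -1.7]
opening: 0.0338
gripper_force: 30.0
```

```bash
python3 - <<'E'
from h import *
s=monitor.read_state(); p=s['tool_pos']+[0,0,.019]; print(p,s['force'],s['wrist_torque'],s['opening'],s['orientation'])
H=np.array([.6007+.076*.9945,.1223-.076*.1045,.070]); d=p-H; xc=d[0]*.9945-d[1]*.1045
print("lid angle",np.degrees(np.arctan2(d[2],-xc))-1.24,np.hypot(xc,d[2]))
cv2.imwrite("pics/s6.png",cv2.resize(eyes.read_camera("side")[110:260,150:400],None,fx=3,fy=3))
E
```

```text
[0.58822939 0.12509947 0.23300378] [-1.14589592 -4.69758567 -1.69091669] [-0.80454912  0.14026145  0.16620858] 0.03375055111484225 [ 3.13694656e+00 -1.69997618e-01  1.37817632e-03]
lid angle 60.20926620014562 0.18557017742693865
```

View pics/s6.png

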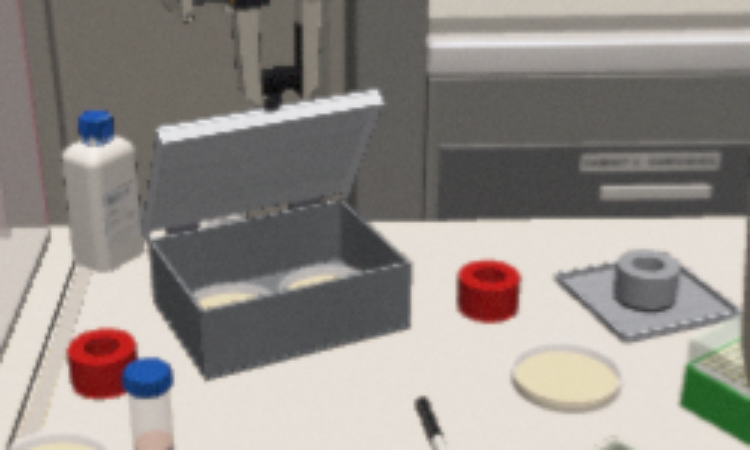

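The lid is open at about 60° with the handle at (285,80) still in the fingers. The ring stands flat in the tray at (647,280) and the bystanders haven't moved, so I'm handing in.

```bash
python3 -c "
from plant import ticket
print(ticket.close_job())"
```

```text
the job is handed in; nothing more can be done
None
```

The hold-down ring is flat in the steel tray and released, and the lid is held in the fingers at about 60° (60.2° from the tool position); the job is handed in, with no verdict returned.

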